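# Ready the marker over the plaque

## Task

Get ready to colour the banana plaque. First push the open drawer of the small wooden chest, which overhangs the plaque, fully home until it seats past its catch; then draw the yellow paint marker out of its stand, slant it like a pen in the hand (about 45 degrees, nib downward) and hold it still with the nib over the plaque, raised about 7 cm above the plaque and never touching it. Finish while still holding the marker there; leave the other markers, the jar and the bowl where they are.

Things in the scene. Friction and masses are not known exactly. Their poses are not given: they have to be found in the camera images.
- chest: small fixed wooden chest, 200 deep x 180 wide x 85 high, standing on the table. Origin: centre of its underside. Its own -x axis points out of the drawer's front, its z up. The front plane lies 100 from the origin along -x. The jar stands on the back half of its top
- drawer (a joint): the chest's one drawer (light wood front 156 wide, no handle, only a dark finger notch at its top edge): metres that it stands open along the chest's -x; 0 = home, its front flush with the chest's front and against a hard stop. It slides with about 1 N of friction; in the last 12 mm a sprung catch resists with some 3 N more; past it, within about 5 mm of home, it draws the drawer home and keeps it there; pushing with up to 20 N is harmless
- drawer_front (a point): centre of the outer face of the drawer's front, which is 52 high (20 to 72 above the table) and upright; moves with the drawer; axes as the chest's
- plaque_top (a point): centre of the top face of the plaque, a fixed white-painted board 120 x 160 x 10 thick with a banana outlined in black, flat on the table in front of the chest, partly under the open drawer. Its x axis runs along the 120 side, y along the 160 side, z up
- stand: fixed grey block, 190 long (its x) x 60 (its y) x 50 high, with three upright sockets in a row along x at -55, 0 and +55, 40 deep, in which the markers stand nib down (the sockets serve as their caps), loosely, leaning up to about 3 degrees. Origin: centre of its underside
- yellow_mid (a point): yellow marker, 140 long, round barrel 17 in diameter with a white band half-way, about 30 g; the point is on its axis half-way along (70 from the nib's tip). Its z axis runs along it from the nib to the top, so z is upright in the stand. In the stand the nib's tip is 10 above the table, and the top 100 of the marker stands above the block. It may be in any of the three sockets
- yellow_nib (a point): tip of the yellow marker's nib, 70 from yellow_mid along the marker's -z; same axes
- yellow: the yellow marker itself; origin at the nib's tip, z towards the top
- plaque: the plaque itself; origin at the centre of its underside, axes as plaque_top
- black_mid (a point): half-way point of the black marker, same shape, in another socket; leave it there
- red_mid (a point): half-way point of the red marker, same shape, in another socket; leave it there
- jar_mid (a point): half-way point of a blue paint jar with black cap, 42 in diameter, 65 high, standing on the chest's top; leave it there
- bowl_mid (a point): centre of a steel bowl, 116 across, 50 high, on the table beyond the stand; leave it there
Things that resemble listed ones, but are neither listed nor needed, are in the scene too. Of the things like the stand, leave any that is blue or green; of the rest the larger one is meant.

How it is judged:
On the way, in this order (a step that is already met when the one before it is completed fails the run):
1. the drawer is pushed home past its catch, while the yellow marker is still in its stand (value of joint drawer below 0.003 m and height (world z) of yellow_nib below 0.03 m), for 0.3 s.
2. the yellow marker is drawn out, its nib above the top of the stand (height (world z) of yellow_nib above 0.06 m), for 0.2 s.
At the end, for the whole second after the job is handed in: the drawer is home (within 4 mm of its stop); the yellow marker is held still in the fingers, touching nothing else, slanted 30 to 60 degrees from upright with the nib end lower, its nib above the plaque's face (inside its outline seen from above) and 35 to 120 mm above the plaque's top (value of joint drawer below 0.004 m and height (world z) of yellow_nib between 0.045 and 0.13 m and angle between yellow_nib's own z axis and vertical between 0.52 and 1.05 rad and x of yellow_nib in the frame of plaque between -0.06 and 0.06 m and y of yellow_nib in the frame of plaque between -0.08 and 0.08 m and linear speed of yellow below 0.03 m/s and angular speed of yellow below 0.2 rad/s and contact force between yellow and the fingers above 1 N and contact force between yellow and chest below 0.2 N and contact force between yellow and stand below 0.2 N and contact force between yellow and plaque below 0.2 N); the arm keeps its last pose, push and grip.
It fails at once if the black marker is knocked, moved or pulled out (distance of black_mid from where it was at the start of the episode above 0.03 m).
It fails at once if the red marker is knocked, moved or pulled out (distance of red_mid from where it was at the start of the episode above 0.03 m).
It fails at once if the paint jar on the chest is knocked, moved or pulled out (distance of jar_mid from where it was at the start of the episode above 0.03 m).
It fails at once if the steel bowl is knocked, moved or pulled out (distance of bowl_mid from where it was at the start of the episode above 0.03 m).
It fails at once if the yellow marker touches the plaque (contact force between yellow and plaque above 0.3 N).
It also fails if it takes over 51 s, if anything falls off the work surface, if the arm or the gripper's body presses on something with over 40 N, if the wrist force passes 120 N, or if a joint passes its speed limit or range.

## Robot

A 6-joint arm with a two-finger parallel gripper is mounted at the origin on the work surface. World frame = base frame: x ahead of the robot, y to its left, z up, the work surface at z = 0. Lengths are in m, angles in rad, forces in N, time in s.
With the tool pointing down it reaches from about 0.3 to 0.875 m from the base axis. Payload 4.2 kg.
Tool frame: the origin (TCP) lies at the very end of the fingers, on their centre line; the grasp point (between the pads) lies 19 mm behind it; z points along the fingers, y is the direction in which the jaws open and shut (so a half turn about z gives the same grasp; the last joint's range is limited). The gripper opens to 85 mm and grips with 20 to 120 N. Pads are 22 mm wide; open, the fingers measure 114 mm over their backs; the gripper's body (76 mm by 85 mm) begins 54 mm behind the grasp point. The pads swing forward as they close: fully open they stand 13 mm farther back than shut.
Start: joints at [1.095, 0.32, 1.565, -0, 1.257, -0.02], TCP at [0.253, 0.516, 0.231] pointing down, gripper open.
Joint ranges: [-3.11, 3.11], [-0.84, 2.01], [0.21, 2.61], [-1.34, 4.49], [0.05, 2.63], [-2.56, 2.56]. Speed limits (rad/s): [2.57, 2.57, 3.14, 3.14, 3.14, 3.14].

## Interface

Orientations are given as a unit quaternion [x, y, z, w].
In Python, from cell import ctrl, viewer, sign_off gives the robot as it stands.
- The arm moves only by the tool drive_tool, never from a script. Its argument "rows" is a list of rows, each a list of 3 entries, a list of its own where there are three numbers: the shift along the tool's x, y, z in m, then the turn, a rotation vector about the tool's x, y, z in rad, then the opening, from 0 (shut) to 1 (fully open). A call has exactly 8 rows; each row shifts and turns the commanded pose from where the row before left it, along the tool's axes as they then stand; what a row does not reach is not made up. A row lasts 1/10 s, in which the tool goes at most 50 mm and 8.59 degrees, less where a joint would pass 70% of its speed; a pose out of reach is approached as far as the arm can. A call with a gripper value outside its range is refused whole. The fingers move at their own pace and stop on an object; "grip_force" is the grip in N (left out, the last holds). Time passes only in rows, so rows that do not move let the fingers close, or fill a call up. It gives the time, the measured TCP pose, the force and the opening at its end, in the units of the state.
- ctrl.state(): the state, without advancing time (a new reading comes with each control period).
- viewer.read_camera(name): name is "scene" or "top" or "wrist"; returns (picture, depth): 420x560x3 uint8, red, green, blue; 420x560 float32, m along the optical axis (not along the pixel's ray), 0 where there is no reading.
- viewer.camera_params(name): a dict with "intrinsics" (3x3 intrinsics, pixels), "view" (4x4, takes a point from world to camera coordinates); the wrist camera has in their place "hand_eye" (4x4, takes a point from camera to tool coordinates, whose origin is the TCP and whose axes are the flange's). Camera axes: x right, y up, looking along -z (the intrinsics and any distortion apply to the point x, -y, -z); pixel columns grow to the right and rows downward; lengths in m; the calibration is good to about 2 mm. A picture is of the moment at which its call begins: read the wrist's pose just before it. camera_params takes no time and is no camera call.
- sign_off(): hands the job in, once; it reports no verdict.
The state is a dict: "t": time; "qpos": joint angles; "joint_velocities": joint speeds; "joint_efforts": joint torques, N m; "tool_pos": TCP position; "tool_rot": TCP orientation; "force": force on the tool from outside, world axes, zero at the start; "ft_torque": the same for the moment, N m; "grip_width": finger opening in m.
Only numpy, scipy, OpenCV 4.12 (cv2) and the standard library are available. Lean on these libraries where they do the work, as an engineer would, in place of code of your own. Each camera call takes 0.05 s, during which the arm holds its last target. There are 200 camera calls.

## Working session

There is one attempt and no reset: what is moved stays moved. The work goes in short steps, Python scripts to look and compute and a tool call to move; the robot and the scene stay as the last step left them, time stands still between calls to the robot, and variables do not carry over. Pictures are saved under pics/ and viewed, on a budget of 10 in all, crops included, one or two more only if the job needs it, and the job is handed in when it is done.

Besides the shell and the picture viewer there is one more tool, called in YAML: its name, and indented under it one key for each argument. drive_tool: Moves the arm, as the interface text tells. Its arguments: {"type":"object","properties":{"rows":{"type":"array","items":{"type":"array"}},"grip_force":{"type":"number"}},"required":["rows"]}

```bash
mkdir -p pics; ls
cat > h.py <<'E'
import numpy as np, cv2
from cell import ctrl, viewer
from scipy.spatial.transform import Rotation as R
def snap(n,f):
    s=ctrl.state(); p,d=viewer.read_camera(n); c=viewer.camera_params(n)
    K=np.array(c["intrinsics"])
    if "view" in c: T=np.linalg.inv(np.array(c["view"]))
    else:
        B=np.eye(4);B[:3,:3]=R.from_quat(s["tool_rot"]).as_matrix();B[:3,3]=s["tool_pos"];T=B@np.array(c["hand_eye"])
    np.savez("pics/"+f+".npz",p=p,d=d,K=K,T=T); cv2.imwrite("pics/"+f+".png",p[:,:,::-1]); return p,d,K,T
def cloud(d,K,T):
    v,u=np.mgrid[:d.shape[0],:d.shape[1]]
    P=np.stack([(u-K[0,2])/K[0,0]*d,-(v-K[1,2])/K[1,1]*d,-d],-1)
    return P@T[:3,:3].T+T[:3,3]
def load(f):
    z=np.load("pics/"+f+".npz"); return z["p"],z["d"],cloud(z["d"],z["K"],z["T"])
E
python3 - <<'E'
from h import *
for n in("scene","top"): 
    p,d,K,T=snap(n,n); print(T[:3,3],viewer.camera_params(n).keys(),(d==0).mean())
print(ctrl.state())
E
```

```text
pics
[0.85456781 0.46764584 0.64048786] dict_keys(['intrinsics', 'view']) 0.004230442176870748
[0.4424819  0.06692082 1.05451369] dict_keys(['intrinsics', 'view']) 0.0038945578231292517
{'t': 0.1, 'qpos': array([ 1.09500193e+00,  3.20235848e-01,  1.56553669e+00, -3.38833617e-06,
        1.25743433e+00, -2.00040410e-02]), 'joint_velocities': array([ 0.00030234, -0.00161035, -0.00182993,  0.00192718, -0.00052965,
       -0.00077433]), 'joint_efforts': array([-9.64897081e-04, -4.16410947e+01, -2.34705448e+01, -1.93585265e-04,
        4.87309095e-03,  5.39168113e-06]), 'tool_pos': array([0.25290549, 0.51591907, 0.23056972]), 'tool_rot': array([ 2.25927044e-01,  9.74143890e-01, -7.82831382e-04, -1.96476773e-04]), 'force': array([-7.55115442e-01,  1.39763964e-01,  2.73408661e-04]), 'ft_torque': array([-0.03131702,  0.02448987, -0.032348  ]), 'grip_width': 0.08548154873075275}
```

View pics/top.png

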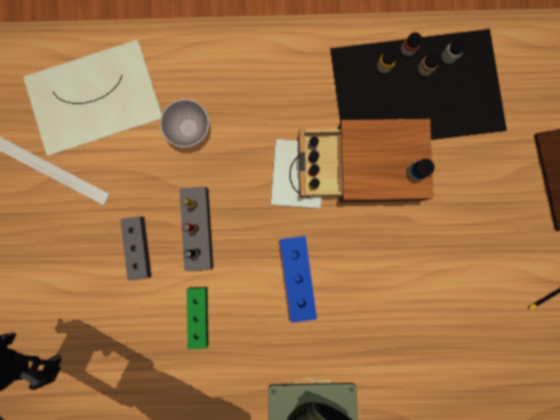

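View pics/scene.png

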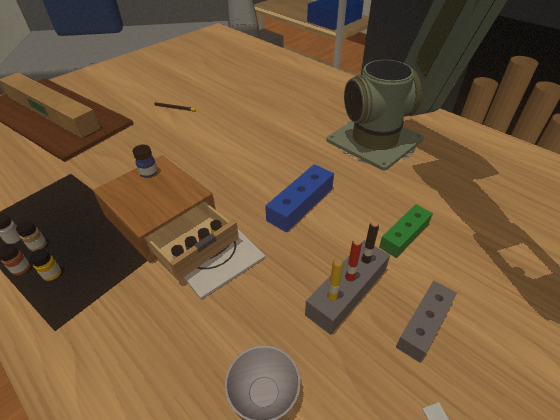

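Top view: chest at (386,160), open drawer at (320,163), plaque at (297,173), bowl at (185,124), jar at (422,169). Candidates for the stand are the large grey block with markers at (196,229), a small grey one at (135,248), blue at (298,279) and green at (197,318). I choose the large grey one. Its markers are yellow (188,203), red (190,228) and black (192,253). The yellow and black pencil at (545,298) and the yellow bottle at (386,63) are not the marker.

Run:
```python
from h import *
p,d,P=load("top"); hsv=cv2.cvtColor(p,cv2.COLOR_RGB2HSV).astype(int); H,S,V=[hsv[...,i] for i in range(3)]
def rect(m,name):
    q=P[m]; 
    r=cv2.minAreaRect(q[:,:2].astype(np.float32)); print(name,m.sum(),"c",np.round(r[0],4),"size",np.round(r[1],4),"ang",round(r[2],1),"z",np.round(np.median(q[:,2]),4)); print(np.round(cv2.boxPoints(r),3).tolist())
def box(u0,v0,u1,v1):
    m=np.zeros(d.shape,bool);m[v0:v1,u0:u1]=1;return m
Z=P[...,2]
rect(box(175,180,218,275)&(abs(Z-.05)<.005)&(d>0),"stand")
rect(box(325,100,445,215)&(abs(Z-.085)<.005),"chest")
rect(box(290,115,345,210)&(Z>.055)&(Z<.08),"drawer")
rect(box(262,130,330,215)&(S<60)&(V>130)&(Z<.02),"plaque")
rect(box(400,150,445,190)&(Z>.11),"jar")
rect(box(150,90,215,155)&(Z>.04),"bowl")
for n,b in(("y",(175,190,205,214)),("r",(175,216,205,240)),("b",(175,242,205,266))):
    m=box(*b)&(Z>.07); q=P[m]; t=q[q[:,2]>.135]; print(n,m.sum(),q.mean(0).round(4),len(t),t.mean(0).round(4) if len(t) else "",q[:,2].max().round(3))
# scene: yellow marker colour points
p,d,P=load("scene"); Z=P[...,2]
for n,b in(("y",(320,250,350,305)),("r",(342,235,366,285)),("b",(360,215,385,265))):
    m=box(*b)&(Z>.06)&(Z<.17)
    q=P[m];print(n,[(z,q[abs(q[:,2]-z)<.01][:,:2].mean(0).round(4)) for z in(.07,.09,.11,.13,.145)])
q=P;
m=box(140,190,250,290)&(Z>.024)&(Z<.068);
rect(box(170,220,275,300)&(abs(Z-.01)<.004)&(p.min(-1)>110),"plaque_s")
rect(box(300,240,400,330)&(abs(Z-.05)<.004),"stand_s")
```

```text
stand 1891 c [0.4713 0.2609] size [0.19   0.0615] ang 3.2 z 0.0491
[[0.375, 0.28600001335144043], [0.3779999911785126, 0.22499999403953552], [0.5680000185966492, 0.23499999940395355], [0.5640000104904175, 0.296999990940094]]
chest 6576 c [ 0.615  -0.1772] size [0.2009 0.1804] ang 89.6 z 0.0839
[[0.5239999890327454, -0.2770000100135803], [0.7039999961853027, -0.27799999713897705], [0.7059999704360962, -0.07699999958276749], [0.5260000228881836, -0.07599999755620956]]
drawer 975 c [ 0.6152 -0.0325] size [0.1792 0.101 ] ang 0.2 z 0.0647
[[0.5249999761581421, 0.017999999225139618], [0.5260000228881836, -0.08299999684095383], [0.7049999833106995, -0.08299999684095383], [0.7049999833106995, 0.017999999225139618]]
plaque 1774 c [0.598  0.0191] size [0.1176 0.1593] ang 84.5 z 0.0091
[[0.5130000114440918, -0.03200000151991844], [0.671999990940094, -0.04699999839067459], [0.6830000281333923, 0.07000000029802322], [0.5239999890327454, 0.08500000089406967]]
jar 404 c [ 0.5264 -0.0911] size [0.0414 0.3554] ang 21.3 z 0.1473
[[0.44200000166893005, 0.06700000166893005], [0.5720000267028809, -0.2639
[... 799 characters left out ...]
ray([0.4755, 0.2647])), (0.145, array([0.4777, 0.2651]))]
b [(0.07, array([0.4195, 0.2617])), (0.09, array([0.4196, 0.2616])), (0.11, array([0.4196, 0.2615])), (0.13, array([0.4216, 0.2618])), (0.145, array([0.4247, 0.2623]))]
plaque_s 1698 c [0.5972 0.0307] size [0.0993 0.159 ] ang 84.4 z 0.0108
[[0.5130000114440918, -0.010999999940395355], [0.671999990940094, -0.026000000536441803], [0.6809999942779541, 0.07199999690055847], [0.5230000019073486, 0.08799999952316284]]
stand_s 2046 c [0.469  0.2614] size [0.1917 0.0614] ang 3.0 z 0.0509
[[0.3720000088214874, 0.28700000047683716], [0.375, 0.22599999606609344], [0.5659999847412109, 0.23600000143051147], [0.5630000233650208, 0.296999990940094]]
```

Run:
```python
import cv2,numpy as np
a=cv2.imread("pics/top.png")[105:285,170:450]; a=cv2.resize(a,None,fx=2.8,fy=2.8,interpolation=cv2.INTER_CUBIC); cv2.imwrite("pics/crop1.png",a)
```

```text
(no output)
```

View pics/crop1.png

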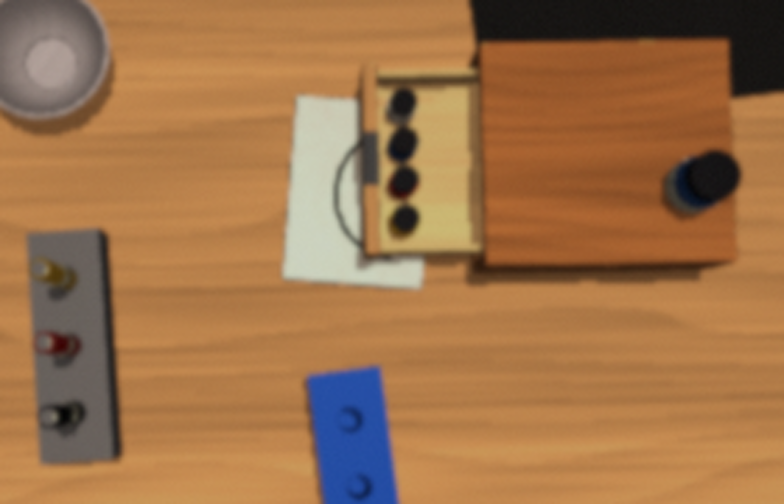

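Crop shows the yellow marker in the end socket nearest the bowl (crop 50,272), with red and black in the other two. The drawer opens toward world +y, about 95 mm, with its front at y≈0.018 and x≈0.615. I'll turn the jaws to world y, shut them, and move in front of the drawer.

drive_tool:
  rows:
    - [[0, 0, 0], [0, 0, -0.114], 0]
    - [[0, 0, 0], [0, 0, -0.114], 0]
    - [[0, 0, 0], [0, 0, -0.114], 0]
    - [[0, 0, 0], [0, 0, -0.114], 0]
    - [[-0.03, -0.034, 0], [0, 0, 0], 0]
    - [[-0.03, -0.034, 0], [0, 0, 0], 0]
    - [[-0.03, -0.034, 0], [0, 0, 0], 0]
    - [[-0.03, -0.034, 0], [0, 0, 0], 0]
  grip_force: 40

```text
t: 0.9
tool_pos: [0.3738, 0.3789, 0.2309]
tool_rot: [-0.0, 1.0, -0.0, -0.0]
force: [-0.0, 0.1, -0.9]
grip_width: 0.0001
```

drive_tool:
  rows:
    - [[-0.03, -0.034, 0], [0, 0, 0], 0]
    - [[-0.03, -0.034, 0], [0, 0, 0], 0]
    - [[-0.03, -0.034, 0], [0, 0, 0], 0]
    - [[-0.03, -0.034, 0], [0, 0, 0], 0]
    - [[-0.03, -0.034, 0], [0, 0, 0], 0]
    - [[-0.03, -0.034, 0], [0, 0, 0], 0]
    - [[-0.03, -0.034, 0], [0, 0, 0], 0]
    - [[-0.03, -0.034, 0], [0, 0, 0], 0]

```text
t: 1.7
tool_pos: [0.614, 0.1067, 0.2308]
tool_rot: [0.0, 1.0, 0.0, -0.0]
force: [0.5, 0.4, -0.5]
grip_width: -0.0001
```

drive_tool:
  rows:
    - [[0, 0, 0.03], [0, 0, 0], 0]
    - [[0, 0, 0.03], [0, 0, 0], 0]
    - [[0, 0, 0.03], [0, 0, 0], 0]
    - [[0, 0, 0.03], [0, 0, 0], 0]
    - [[0, 0, 0.03], [0, 0, 0], 0]
    - [[0, 0, 0.02], [0, 0, 0], 0]
    - [[0, 0, 0.02], [0, 0, 0], 0]
    - [[0, -0.02, 0], [0, 0, 0], 0]

```text
t: 2.5
tool_pos: [0.6108, 0.0896, 0.0376]
tool_rot: [-0.001, 1.0, -0.0, -0.003]
force: [1.0, -0.6, -0.1]
grip_width: -0.0002
```

drive_tool:
  rows:
    - [[0, -0.02, 0], [0, 0, 0], 0]
    - [[0, -0.015, 0], [0, 0, 0], 0]
    - [[0, -0.015, 0], [0, 0, 0], 0]
    - [[0, -0.015, 0], [0, 0, 0], 0]
    - [[0, -0.015, 0], [0, 0, 0], 0]
    - [[0, -0.015, 0], [0, 0, 0], 0]
    - [[0, -0.01, 0], [0, 0, 0], 0]
    - [[0, -0.01, 0], [0, 0, 0], 0]

```text
t: 3.3
tool_pos: [0.6129, -0.0275, 0.0413]
tool_rot: [0.0, 1.0, 0.0, -0.0]
force: [-0.5, 1.5, 0.2]
grip_width: -0.0001
```

drive_tool:
  rows:
    - [[0, -0.005, 0], [0, 0, 0], 0]
    - [[0, -0.005, 0], [0, 0, 0], 0]
    - [[0, -0.005, 0], [0, 0, 0], 0]
    - [[0, -0.004, 0], [0, 0, 0], 0]
    - [[0, -0.003, 0], [0, 0, 0], 0]
    - [[0, -0.003, 0], [0, 0, 0], 0]
    - [[0, -0.003, 0], [0, 0, 0], 0]
    - [[0, 0, 0], [0, 0, 0], 0]

```text
t: 4.1
tool_pos: [0.6132, -0.0523, 0.0414]
tool_rot: [0.001, 1.0, 0.002, -0.0]
force: [-0.5, 9.6, 1.0]
grip_width: -0.0001
```

drive_tool:
  rows:
    - [[0, -0.001, 0], [0, 0, 0], 0]
    - [[0, -0.001, 0], [0, 0, 0], 0]
    - [[0, -0.001, 0], [0, 0, 0], 0]
    - [[0, 0, 0], [0, 0, 0], 0]
    - [[0, 0, 0], [0, 0, 0], 0]
    - [[0, 0, 0], [0, 0, 0], 0]
    - [[0, 0, 0], [0, 0, 0], 0]
    - [[0, 0, 0], [0, 0, 0], 0]

```text
t: 4.9
tool_pos: [0.6132, -0.0526, 0.0415]
tool_rot: [0.001, 1.0, 0.004, -0.0]
force: [-0.9, 19.4, 1.7]
grip_width: 0.0001
```

Run:
```python
from h import *
p,d,K,T=snap("top","t2"); P=cloud(d,K,T); s=ctrl.state(); print(s["tool_pos"],s["force"])
Z=P[...,2]
for x in(.55,.57,.66,.68):
    q=P[(abs(P[...,0]-x)<.008)&(P[...,1]>-.2)&(P[...,1]<.1)]; print(x,[q[(q[:,2]>a)&(q[:,2]<b)][:,1].max().round(4) for a,b in((.06,.08),(.08,.09))if((q[:,2]>a)&(q[:,2]<b)).any()])
q=P[130:200,400:445].reshape(-1,3);q=q[(q[:,2]>.14)&(q[:,2]<.17)];print("jar",np.median(q,0))
a=cv2.imread("pics/t2.png")[100:240,260:450];cv2.imwrite("pics/crop2.png",cv2.resize(a,None,fx=4,fy=4,interpolation=cv2.INTER_CUBIC))
```

```text
[ 0.61319173 -0.05257123  0.04149279] [ 0.11532253 17.64407586  1.14665068]
0.55 []
0.57 []
0.66 []
0.68 []
jar [ 0.58349199 -0.23898774  0.14837239]
```

View pics/crop2.png

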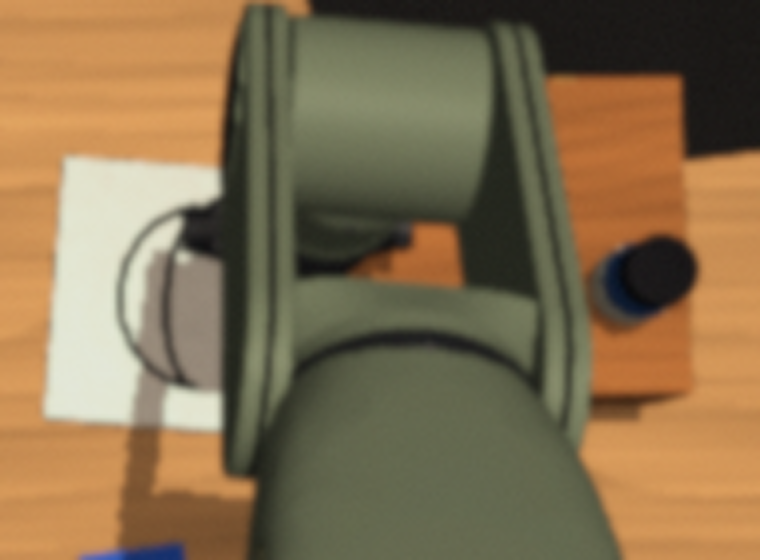

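The picture is blocked by the arm. The reading is a hard stop at 18–19 N, beyond the catch force. I'll back off, rise and check.

drive_tool:
  rows:
    - [[0, 0.02, 0], [0, 0, 0], 0]
    - [[0, 0.03, 0], [0, 0, 0], 0]
    - [[0, 0.03, 0], [0, 0, 0], 0]
    - [[0, 0.03, -0.02], [0, 0, 0], 0]
    - [[0, 0.03, -0.035], [0, 0, 0], 0]
    - [[0, 0.03, -0.035], [0, 0, 0], 0.5]
    - [[0.01, 0.03, -0.035], [0, 0, 0], 0.5]
    - [[0.01, 0.03, -0.035], [0, 0, 0], 0.5]

```text
t: 5.75
tool_pos: [0.5933, 0.1733, 0.2029]
tool_rot: [-0.0, 1.0, -0.0, 0.001]
force: [0.2, 0.7, -0.8]
grip_width: 0.0424
```

Run:
```python
from h import *
s=ctrl.state();print(s["tool_pos"],s["qpos"])
for n in("top","scene"):
  p,d,K,T=snap(n,n+"3"); P=cloud(d,K,T)
  for x in(.55,.57,.60,.63,.66,.68):
    q=P[(abs(P[...,0]-x)<.008)&(P[...,1]>-.2)&(P[...,1]<.1)]; print(n,x,[q[(q[:,2]>a)&(q[:,2]<b)][:,1].max().round(4) for a,b in((.03,.068),(.08,.09))if((q[:,2]>a)&(q[:,2]<b)).any()])
```

```text
[0.5933133  0.17334461 0.20289219] [ 2.65963263e-01  4.04604499e-01  1.50698119e+00 -6.53572745e-04
  1.22858506e+00 -1.30500548e+00]
top 0.55 [np.float64(-0.0653), np.float64(-0.0775)]
top 0.57 [np.float64(-0.0655), np.float64(-0.0765)]
top 0.6 [np.float64(-0.0656), np.float64(-0.0773)]
top 0.63 [np.float64(-0.0651), np.float64(-0.0777)]
top 0.66 [np.float64(-0.0659), np.float64(-0.0772)]
top 0.68 [np.float64(-0.0661), np.float64(-0.0774)]
scene 0.55 [np.float64(-0.0631), np.float64(-0.0743)]
scene 0.57 [np.float64(-0.0632), np.float64(-0.073)]
scene 0.6 [np.float64(-0.0635), np.float64(-0.0748)]
scene 0.63 [np.float64(-0.0634), np.float64(-0.0753)]
scene 0.66 [np.float64(-0.0641), np.float64(-0.0757)]
scene 0.68 [np.float64(-0.0634), np.float64(-0.0754)]
```

View pics/scene3.png

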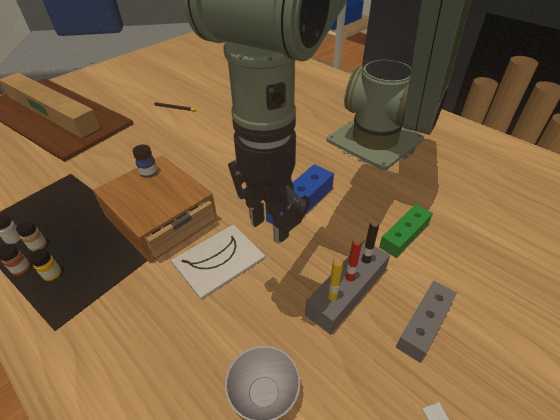

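Picture: the plaque is now clear, but the drawer front at (180,225) still stands proud, and both depth maps agree on about 12 mm. The gripper's knuckle must have met the chest's top edge. I'll tilt the tool so the fingertips lead, and push again.

drive_tool:
  rows:
    - [[-0.004, -0.035, 0.025], [0, 0, 0], 0]
    - [[-0.004, -0.035, 0.025], [0, 0, 0], 0]
    - [[-0.004, -0.035, 0.025], [0, 0, 0], 0]
    - [[-0.005, -0.03, 0.025], [0, 0, 0], 0]
    - [[0, 0, 0], [0.15, 0, 0], 0]
    - [[0, 0, 0], [0.15, 0, 0], 0]
    - [[0, 0, 0], [0.15, 0, 0], 0]
    - [[0, 0, 0], [0, 0, 0], 0]

```text
t: 6.65
tool_pos: [0.6098, 0.0399, 0.0988]
tool_rot: [-0.003, 0.975, -0.224, -0.001]
force: [0.2, 0.4, -1.2]
grip_width: 0.0001
```

drive_tool:
  rows:
    - [[0, 0.0115, 0.024], [0, 0, 0], 0]
    - [[0, 0.0115, 0.024], [0, 0, 0], 0]
    - [[0, -0.018, 0.0087], [0, 0, 0], 0]
    - [[0, -0.018, 0.0087], [0, 0, 0], 0]
    - [[0, 0, 0], [0, 0, 0], 0]
    - [[0, 0, 0], [0, 0, 0], 0]
    - [[0, 0, 0], [0, 0, 0], 0]
    - [[0, 0, 0], [0, 0, 0], 0]

```text
t: 7.45
tool_pos: [0.6105, -0.0022, 0.0483]
tool_rot: [-0.0, 0.975, -0.223, 0.0]
force: [0.1, -0.7, 0.7]
grip_width: 0.0001
```

drive_tool:
  rows:
    - [[0, -0.0135, 0.0065], [0, 0, 0], 0]
    - [[0, -0.0135, 0.0065], [0, 0, 0], 0]
    - [[0, -0.0135, 0.0065], [0, 0, 0], 0]
    - [[0, -0.0045, 0.0022], [0, 0, 0], 0]
    - [[0, -0.0036, 0.0017], [0, 0, 0], 0]
    - [[0, -0.0027, 0.0013], [0, 0, 0], 0]
    - [[0, -0.0027, 0.0013], [0, 0, 0], 0]
    - [[0, 0, 0], [0, 0, 0], 0]

```text
t: 8.25
tool_pos: [0.6101, -0.0618, 0.0482]
tool_rot: [0.0, 0.975, -0.222, 0.0]
force: [-1.5, 2.2, -0.4]
grip_width: 0.0002
```

drive_tool:
  rows:
    - [[0, -0.0018, 0.0009], [0, 0, 0], 0]
    - [[0, -0.0018, 0.0009], [0, 0, 0], 0]
    - [[0, -0.0018, 0.0009], [0, 0, 0], 0]
    - [[0, 0, 0], [0, 0, 0], 0]
    - [[0, 0, 0], [0, 0, 0], 0]
    - [[0, 0, 0], [0, 0, 0], 0]
    - [[0, 0, 0], [0, 0, 0], 0]
    - [[0, 0, 0], [0, 0, 0], 0]

```text
t: 9.05
tool_pos: [0.6103, -0.0688, 0.048]
tool_rot: [-0.0, 0.975, -0.223, 0.0]
force: [-0.6, -0.1, -0.5]
grip_width: 0.0001
```

drive_tool:
  rows:
    - [[0, 0.018, -0.0087], [0, 0, 0], 0]
    - [[0, 0.027, -0.013], [0, 0, 0], 0]
    - [[0, 0.027, -0.013], [0, 0, 0], 0]
    - [[0, 0.005, -0.035], [0, 0, 0], 0.5]
    - [[0, 0.005, -0.035], [0, 0, 0], 0.5]
    - [[0, 0, -0.03], [-0.15, 0, 0], 0.5]
    - [[0, 0, -0.01], [-0.15, 0, 0], 0.5]
    - [[0, 0, 0], [-0.15, 0, 0], 0.5]

```text
t: 9.85
tool_pos: [0.6122, 0.0684, 0.1467]
tool_rot: [-0.002, 1.0, 0.003, 0.004]
force: [-0.4, -0.5, -0.9]
grip_width: 0.0427
```

Run:
```python
from h import *
s=ctrl.state();print(s["tool_pos"],s["tool_rot"])
for n in("top","scene"):
  p,d,K,T=snap(n,n+"4"); P=cloud(d,K,T)
  for x in(.55,.57,.60,.63,.66,.68):
    q=P[(abs(P[...,0]-x)<.008)&(P[...,1]>-.2)&(P[...,1]<.0)]; print(n,x,[q[(q[:,2]>a)&(q[:,2]<b)][:,1].max().round(4) for a,b in((.03,.068),(.08,.09))if((q[:,2]>a)&(q[:,2]<b)).any()])
```

```text
[0.61217771 0.06840593 0.1467447 ] [-0.00157377  0.99998646  0.00311639  0.00385936]
top 0.55 [np.float64(-0.0764), np.float64(-0.0774)]
top 0.57 [np.float64(-0.0763), np.float64(-0.0768)]
top 0.6 [np.float64(-0.0768), np.float64(-0.0771)]
top 0.63 [np.float64(-0.0765), np.float64(-0.0778)]
top 0.66 [np.float64(-0.0772), np.float64(-0.0769)]
top 0.68 [np.float64(-0.0772), np.float64(-0.0775)]
scene 0.55 [np.float64(-0.1142)]
scene 0.57 [np.float64(-0.0735), np.float64(-0.0755)]
scene 0.6 [np.float64(-0.0736), np.float64(-0.0757)]
scene 0.63 [np.float64(-0.074), np.float64(-0.0747)]
scene 0.66 [np.float64(-0.075), np.float64(-0.0753)]
scene 0.68 [np.float64(-0.0743), np.float64(-0.0757)]
```

The drawer is now flush: its front is at -0.0765 and the chest front at -0.0775. The catch drew it away from the finger, as the force fell to 0. Next, above the yellow marker.

drive_tool:
  rows:
    - [[0, 0, -0.04], [0, 0, 0], 0.7]
    - [[0, 0, -0.04], [0, 0, 0], 0.7]
    - [[0, 0.01, -0.035], [0, 0, 0], 0.7]
    - [[0.018, 0.037, 0], [0, 0, 0], 0.7]
    - [[0.018, 0.037, 0], [0, 0, 0], 0.7]
    - [[0.018, 0.037, 0], [0, 0, 0], 0.7]
    - [[0.018, 0.037, 0], [0, 0, 0], 0.7]
    - [[0.016, 0.037, 0], [0, 0, 0], 0.7]

```text
t: 10.75
tool_pos: [0.5206, 0.2633, 0.2576]
tool_rot: [-0.0, 1.0, -0.002, -0.0]
force: [0.8, 0.7, -0.7]
grip_width: 0.0595
```

Run:
```python
from h import *
p,d,K,T=snap("wrist","w1"); P=cloud(d,K,T); s=ctrl.state();print(s["tool_pos"],s["tool_rot"],s["qpos"])
for n,c in(("y",.524),("r",.470),("b",.415)):
  for a,b in((.143,.16),(.11,.14),(.07,.1)):
    m=(abs(P[...,0]-c)<.02)&(abs(P[...,1]-.264)<.02)&(P[...,2]>a)&(P[...,2]<b)
    q=P[m]; print(n,a,len(q),q.mean(0).round(4) if len(q) else"", np.ptp(q,axis=0).round(3) if len(q) else"")
```

```text
[0.51814569 0.26874957 0.25753496] [-0.00213676  0.99999595  0.00108891 -0.00153447] [ 0.45697052  0.31957875  1.49799939  0.00340635  1.32581609 -1.11892848]
y 0.143 138 [0.5214 0.2658 0.1469] [0.016 0.016 0.008]
y 0.11 175 [0.5182 0.2655 0.1258] [0.009 0.017 0.03 ]
y 0.07 127 [0.5179 0.2655 0.086 ] [0.007 0.016 0.03 ]
r 0.143 158 [0.4688 0.2627 0.1473] [0.016 0.016 0.006]
r 0.11 56 [0.4629 0.2629 0.1257] [0.006 0.016 0.029]
r 0.07 156 [0.4707 0.2627 0.0889] [0.017 0.016 0.029]
b 0.143 183 [0.4156 0.2598 0.1472] [0.016 0.016 0.008]
b 0.11 44 [0.4219 0.2614 0.1253] [0.006 0.014 0.03 ]
b 0.07 212 [0.4135 0.2595 0.0891] [0.017 0.016 0.027]
```

View pics/w1.png

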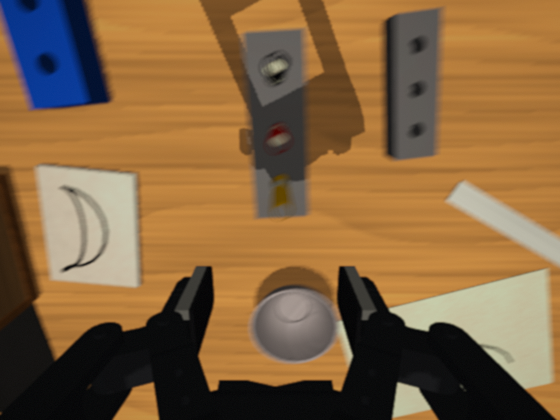

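Wrist view: the yellow marker stands at (281,192), between the fingers in column. Its top is at (0.522, 0.266), the two calibrations agree, and the stand row is clear of the bowl at (294,325). Descending.

drive_tool:
  rows:
    - [[-0.004, -0.003, 0.02], [0, 0, 0], 0.7]
    - [[0, 0, 0.03], [0, 0, 0], 0.7]
    - [[0, 0, 0.03], [0, 0, 0], 0.7]
    - [[0, 0, 0.03], [0, 0, 0], 0.7]
    - [[0, 0, 0.026], [0, 0, 0], 0.7]
    - [[0, 0, 0.02], [0, 0, 0], 0.7]
    - [[0, 0, 0.01], [0, 0, 0], 0.7]
    - [[0, 0, 0], [0, 0, 0], 0.7]

```text
t: 11.6
tool_pos: [0.525, 0.2585, 0.0905]
tool_rot: [-0.001, 1.0, -0.001, -0.002]
force: [0.4, 0.1, -0.4]
grip_width: 0.0597
```

drive_tool:
  rows:
    - [[0, 0, 0], [0, 0, 0], 0]
    - [[0, 0, 0], [0, 0, 0], 0]
    - [[0, 0, 0], [0, 0, 0], 0]
    - [[0, 0, 0], [0, 0, 0], 0]
    - [[0, 0, 0], [0, 0, 0], 0]
    - [[0, 0, 0], [0, 0, 0], 0]
    - [[0, 0, 0], [0, 0, 0], 0]
    - [[0, 0, 0], [0, 0, 0], 0]
  grip_force: 30

```text
t: 12.4
tool_pos: [0.5271, 0.2607, 0.0936]
tool_rot: [0.0, 1.0, 0.002, 0.002]
force: [-0.9, 5.6, 0.2]
grip_width: 0.0167
```

drive_tool:
  rows:
    - [[0.002, 0.004, 0], [0, 0, 0], 0]
    - [[0, 0, -0.01], [0, 0, 0], 0]
    - [[0, 0, -0.02], [0, 0, 0], 0]
    - [[0, 0, -0.025], [0, 0, 0], 0]
    - [[0, 0, -0.025], [0, 0, 0], 0]
    - [[0, 0, -0.025], [0, 0, 0], 0]
    - [[0, 0, -0.025], [0, 0, 0], 0]
    - [[0, 0, 0], [0, 0, 0], 0]

```text
t: 13.2
tool_pos: [0.5254, 0.2628, 0.2267]
tool_rot: [-0.0, 1.0, 0.001, 0.003]
force: [0.3, -0.2, 0.2]
grip_width: 0.0163
```

Run:
```python
from h import *
for n in("scene","wrist"): snap(n,n+"5")
a=cv2.imread("pics/scene5.png")[130:350,220:460];b=cv2.imread("pics/wrist5.png")
cv2.imwrite("pics/c5.png",np.hstack([cv2.resize(a,(458,420)),cv2.resize(b[:,120:440],(320,420))]))
s=ctrl.state();print(s["tool_pos"],s["tool_rot"],s["qpos"],s["grip_width"])
```

```text
[0.52373652 0.26207004 0.22271577] [-3.40990241e-05  9.99999965e-01 -2.63554290e-04  1.01090650e-05] [ 4.44581482e-01  3.41866926e-01  1.55342443e+00 -5.11216762e-04
  1.24650977e+00 -1.12612010e+00] 0.016132056906092603
```

View pics/c5.png

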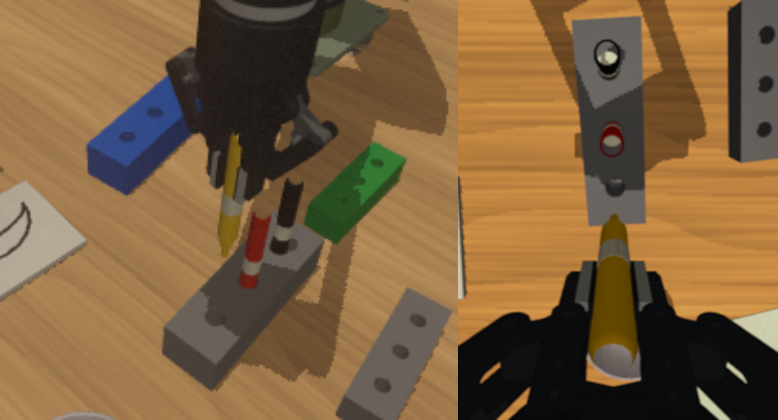

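Left picture: the yellow marker is held upright and clear of the stand, with red and black still in place. Carrying it over the plaque.

drive_tool:
  rows:
    - [[-0.002, -0.03, 0], [0, 0, 0], 0]
    - [[-0.002, -0.03, 0], [0, 0, 0], 0]
    - [[-0.002, -0.03, 0], [0, 0, 0], 0]
    - [[-0.002, -0.03, 0], [0, 0, 0], 0]
    - [[-0.002, -0.03, 0], [0, 0, 0], 0]
    - [[-0.002, -0.03, 0], [0, 0, 0], 0]
    - [[-0.001, -0.03, 0], [0, 0, 0], 0]
    - [[0, -0.028, 0], [0, 0, 0], 0]

```text
t: 14.1
tool_pos: [0.5359, 0.0231, 0.2206]
tool_rot: [-0.0, 1.0, -0.0, -0.002]
force: [0.5, -0.7, -0.6]
grip_width: 0.0163
```

drive_tool:
  rows:
    - [[0, 0, 0], [0, -0.13, 0], 0]
    - [[0, 0, 0], [0, -0.13, 0], 0]
    - [[0, 0, 0], [0, -0.13, 0], 0]
    - [[0, 0, 0], [0, -0.13, 0], 0]
    - [[0, 0, 0], [0, -0.13, 0], 0]
    - [[0, 0, 0], [0, -0.13, 0], 0]
    - [[0, 0, 0], [0, 0, 0], 0]
    - [[0, 0, 0], [0, 0, 0], 0]

```text
t: 14.9
tool_pos: [0.5367, 0.0243, 0.2213]
tool_rot: [-0.0, 0.926, -0.0, 0.378]
force: [-0.0, -0.6, -0.0]
grip_width: 0.0159
```

Run:
```python
from h import *
s=ctrl.state();r=R.from_quat(s["tool_rot"]).as_matrix();print(s["tool_pos"],r.round(3).tolist(),s["qpos"].round(3),s["grip_width"])
print("nib",s["tool_pos"]+.086*r[:,2])
p,d,K,T=snap("scene","s6");P=cloud(d,K,T);p2,d2,P2=load("scene4")
for p,P in((p,P),(p2,P2)):
    m=(abs(P[...,2]-.01)<.004)&(p.min(-1)>100)&(P[...,0]>.48)&(P[...,0]<.72)&(abs(P[...,1]-.02)<.1)
    r=cv2.minAreaRect(P[m][:,:2].astype(np.float32));print(m.sum(),r)
```

```text
[0.53670423 0.02434824 0.22130218] [[-0.714, 0.0, 0.7], [-0.0, 1.0, -0.001], [-0.7, -0.001, -0.714]] [ 0.042  0.013  2.243 -0.266  0.114 -1.278] 0.01594755420312009
nib [0.59693306 0.02429051 0.15991418]
3061 ((0.5964341759681702, 0.01980343461036682), (0.12103617191314697, 0.1591896116733551), 83.98078918457031)
2504 ((0.5959670543670654, 0.02025766670703888), (0.122050940990448, 0.16032519936561584), 84.42501068115234)
```

Outward tilt leaves joint 5 at 0.114, too near its limit of 0.05 to descend. I'll undo it and slant sideways instead, nib toward the chest side and gripper on the +y side.

drive_tool:
  rows:
    - [[0, 0, 0], [0, 0.13, 0], 0]
    - [[0, 0, 0], [0, 0.13, 0], 0]
    - [[0, 0, 0], [0, 0.13, 0], 0]
    - [[0, 0, 0], [0, 0.13, 0], 0]
    - [[0, 0, 0], [0, 0.13, 0], 0]
    - [[0, 0, 0], [0, 0.13, 0], 0]
    - [[-0.03, 0.029, 0], [0, 0, 0], 0]
    - [[-0.03, 0.029, 0], [0, 0, 0], 0]

```text
t: 15.75
tool_pos: [0.6006, 0.0838, 0.2234]
tool_rot: [-0.0, 1.0, 0.001, 0.001]
force: [0.6, -0.1, 0.2]
grip_width: 0.0164
```

drive_tool:
  rows:
    - [[0, 0, 0], [0.13, 0, 0], 0]
    - [[0, 0, 0], [0.13, 0, 0], 0]
    - [[0, 0, 0], [0.13, 0, 0], 0]
    - [[0, 0, 0], [0.13, 0, 0], 0]
    - [[0, 0, 0], [0.13, 0, 0], 0]
    - [[0, 0, 0], [0.13, 0, 0], 0]
    - [[0, 0, 0], [0, 0, 0], 0]
    - [[0, 0, 0], [0, 0, 0], 0]

```text
t: 16.55
tool_pos: [0.598, 0.0838, 0.2219]
tool_rot: [-0.0, 0.926, -0.379, -0.0]
force: [-0.1, -0.2, -0.2]
grip_width: 0.0162
```

Run:
```python
from h import *
s=ctrl.state();r=R.from_quat(s["tool_rot"]).as_matrix();print(s["tool_pos"],r.round(3).tolist(),s["qpos"].round(3),s["grip_width"])
print("nib",s["tool_pos"]+.086*r[:,2])
```

```text
[0.59804851 0.08381445 0.22191008] [[-1.0, -0.001, -0.001], [-0.0, 0.713, -0.701], [0.001, -0.701, -0.713]] [ 0.457  0.541  1.465 -0.68   1.551 -0.952] 0.016236675739073975
nib [0.59800131 0.02353339 0.16057338]
```

drive_tool:
  rows:
    - [[0, 0.009, 0.009], [0, 0, 0], 0]
    - [[0, 0.009, 0.009], [0, 0, 0], 0]
    - [[0, 0.009, 0.009], [0, 0, 0], 0]
    - [[0, 0.009, 0.009], [0, 0, 0], 0]
    - [[0, 0.009, 0.009], [0, 0, 0], 0]
    - [[0, 0.008, 0.008], [0, 0, 0], 0]
    - [[0, 0, 0], [0, 0, 0], 0]
    - [[0, 0, 0], [0, 0, 0], 0]

```text
t: 17.35
tool_pos: [0.5973, 0.083, 0.1472]
tool_rot: [-0.0, 0.925, -0.38, -0.0]
force: [0.4, 0.4, 0.1]
grip_width: 0.0163
```

drive_tool:
  rows:
    - [[0, 0, 0], [0, 0, 0], 0]
    - [[0, 0, 0], [0, 0, 0], 0]
    - [[0, 0, 0], [0, 0, 0], 0]
    - [[0, 0, 0], [0, 0, 0], 0]
    - [[0, 0, 0], [0, 0, 0], 0]
    - [[0, 0, 0], [0, 0, 0], 0]
    - [[0, 0, 0], [0, 0, 0], 0]
    - [[0, 0, 0], [0, 0, 0], 0]

```text
t: 18.15
tool_pos: [0.5972, 0.083, 0.1473]
tool_rot: [-0.0, 0.925, -0.38, 0.0]
force: [-0.1, 0.7, -0.8]
grip_width: 0.0163
```

Run:
```python
from h import *
s=ctrl.state();r=R.from_quat(s["tool_rot"]).as_matrix();print(s["tool_pos"],s["qpos"].round(3),abs(s["joint_velocities"]).max(),s["grip_width"],s["force"])
print("nib",s["tool_pos"]+.086*r[:,2], np.degrees(np.arccos(-r[2,2])))
for n in("scene","top"):
    p,d,K,T=snap(n,n+"7");P=cloud(d,K,T)
    h=cv2.cvtColor(p,cv2.COLOR_RGB2HSV)
    m=(h[...,0]>20)&(h[...,0]<34)&(h[...,1]>150)&(P[...,2]>.05)&(P[...,2]<.3)&(abs(P[...,0]-.598)<.05)&(abs(P[...,1]-.07)<.1)
    q=P[m]; 
    if len(q)>8:
        c=q.mean(0);v=np.linalg.svd(q-c)[2][0];print(n,len(q),"lowest",q[q[:,2].argmin()],"axis",v, "incl",np.degrees(np.arccos(abs(v[2]))))
    q=P[(abs(P[...,0]-.6)<.07)&(P[...,1]>-.1)&(P[...,1]<-.05)&(P[...,2]>.03)&(P[...,2]<.068)];print("drawer",np.percentile(q[:,1],[50,99]) if len(q) else "")
a=cv2.imread("pics/scene7.png");cv2.imwrite("pics/c7.png",a[80:400,80:500])
```

```text
[0.5971832  0.08302971 0.14728974] [ 0.458  0.609  1.55  -0.69   1.434 -0.853] 0.0007556189459078964 0.016285661924355842 [-0.12288535  0.72075969 -0.77914658]
nib [0.59719503 0.02254882 0.08615004] 44.689637661482024
scene 160 lowest [0.59675767 0.02773376 0.0905359 ] axis [-0.01461298 -0.71682492 -0.69710007] incl 45.80519759295334
drawer [-0.07660995 -0.07430216]
top 48 lowest [0.59598294 0.03045257 0.09571336] axis [-0.00524162 -0.64250947 -0.76625982] incl 39.980798634962085
drawer [-0.07709841 -0.07625005]
```

View pics/c7.png

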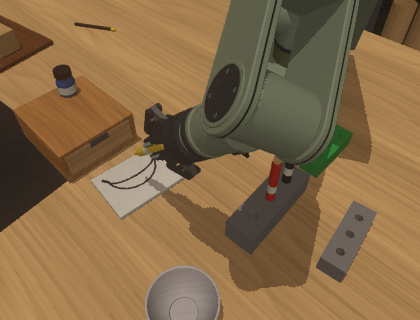

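The picture shows the drawer shut (100,140) and the yellow nib slanted over the plaque (150,150). Red, black, jar and bowl are in place. Handing in.

```bash
python3 -c "
from cell import sign_off; print(sign_off())"
```

```text
the job is handed in; nothing more can be done
None
```

The job is handed in at about 18 s on the robot's clock: the drawer is home and the yellow marker is held slanted over the banana plaque. `sign_off()` gave no verdict.

- **Drawer:** The first push stalled about 12 mm short, probably because the gripper met the chest's top edge, and the force reached about 19 N. A second push with the tool tilted so the fingertips led took it past the catch. Both cameras then showed the front flush within about 2 mm.
- **Marker:** The arm drew it straight up out of the stand. I first slanted it outward, but joint 5 came within 0.06 rad of its limit. I undid that and slanted it sideways, with the nib toward the chest.
- **Last checks:**
  - The slant is 44.7° from the arm's pose. The scene camera gives 45.8°; the top camera gives 40.0°, from few pixels.
  - The nib is at about (0.597, 0.023), some 3 mm from the plaque centre, at z 0.086, which is about 76 mm above the plaque.
  - The finger opening is 16.3 mm on the 17 mm barrel, and the arm is still.
  - In the last picture the black and red markers, the jar and the bowl look unmoved; I judged this by eye and did not re-measure them.

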